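# Slide the rosettes into the headboard panel

### The job

Two carved rosettes, a large and a small one, lie loose on the face of the headboard panel. With the fingertips, slide each of them across the face, never lifting it off the panel, until it drops over the rim into the recess cut to its own size, and leave both lying flat on the bottom of their recesses. Leave the pencil, the turned knob and the palm gouge on the panel where they are.

Things in the scene. Friction and masses are not known exactly. Their poses are not given: they have to be found in the camera images.
- panel: headboard panel, fixed to the bench: a board 240 mm (its x) by 420 mm (its y), 24 mm thick, lying flat, with open scrollwork 24 mm high or less along its +x (far) edge. Origin at the centre of its underside on the bench, so its flat upper face is at z = 24 mm. The recesses lie in the +x half of the face, the rosettes start in the -x half (the robot's side); only low leaf carving (4 mm high at most) at the two y ends rises from the face
- rosette_large: the large carved rosette: a loose dark turned-wood disc 64 mm in diameter and 12 mm thick, with low petals and a central boss on its face (boss 12 mm across, its top 16.5 mm above the underside). Starts lying face up on the panel's face. Origin at the centre of its flat underside, z up out of its carved face. Weighs about 30 g and slides easily under a light sideways push; it does not roll when flat
- rosette_small: the small carved rosette: a loose dark turned-wood disc 46 mm in diameter and 12 mm thick, with low petals and a central boss on its face (boss 9 mm across, its top 16.5 mm above the underside). Starts lying face up on the panel's face. Origin at the centre of its flat underside, z up out of its carved face. Weighs about 18 g and slides easily under a light sideways push; it does not roll when flat
- recess_large (a point): centre of the flat floor (freshly bored, paler wood) of the large recess, a round blind hole 67 mm in diameter and 8 mm deep in the panel's face, its rim sharp and level with the face; axes as the panel's. The 64 mm rosette drops in with 1.5 mm of play all round and then stands 4 mm above the face (boss higher). At x = 40 mm, y = 80 mm in the panel's frame
- recess_small (a point): centre of the flat floor (freshly bored, paler wood) of the small recess, a round blind hole 49 mm in diameter and 8 mm deep in the panel's face, its rim sharp and level with the face; axes as the panel's. The 46 mm rosette drops in with 1.5 mm of play all round and then stands 4 mm above the face (boss higher). At x = 40 mm, y = -80 mm in the panel's frame
- pencil: flat red carpenter's pencil, 14 x 150 x 8 mm, lying on the panel beyond the recesses, its length along its own y; origin under its centre. To be left alone
- knob_turned: small turned drawer knob of pale wood, 34 mm across, 41 mm high, standing on the panel near its +y end; origin under its centre. To be left alone
- gouge_palm: short palm gouge with a pale handle, 140 mm long, 24 mm thick, lying on the panel near its -y end along its own x, blade to +x; origin under the ferrule, 67 mm from the handle's end. To be left alone
Things that resemble listed ones, but are neither listed nor needed, are in the scene too. Leave any orange or yellow look-alike of the rosette_large alone.

How it is judged:
By the outcome, as a careful person would: the job done as asked, in the order asked, and still so for the second after the job is handed in, with the robot touching nothing.
It also fails if it takes over 64 s, if anything falls off the work surface, if the arm or the gripper's body presses on something with over 40 N, if the wrist force passes 120 N, or if a joint passes its speed limit or range.

### The arm

A 7-joint arm with a two-finger parallel gripper is mounted at the origin on the work surface. World frame = base frame: x ahead of the robot, y to its left, z up, the work surface at z = 0. Lengths are in m, angles in rad, forces in N, time in s.
With the tool pointing down it reaches from about 0.4 to 0.85 m from the base axis. Payload 4.5 kg.
Tool frame: the origin (TCP) lies on the centre line of the jaws, within the pads' length; the fingertips stand finger_overhang ahead of it and the grasp point (between the pads) lies 3 mm ahead of it (finger_overhang is the distance from the TCP to the fingertips, in m); z points along the fingers, y is the direction in which the jaws open and shut (so a half turn about z gives the same grasp; the last joint's range is limited). The gripper opens to 88 mm and grips with 3 to 60 N. Pads are 18 mm wide; open, the fingers measure 123 mm over their backs; the gripper's body (75 mm by 187 mm) begins 45 mm behind the grasp point.
Start: joints at [1.174, 0.689, -0.195, 1.565, 0.157, 0.902, -0.215], TCP at [0.261, -0.568, 0.261] pointing down, gripper open.
Joint ranges: [-3.01, 3.01], [-0.46, 2.08], [-1.47, 1.51], [0.13, 2.56], [-1, 4.14], [0.04, 2.09], [-2.66, 2.66]. Speed limits (rad/s): [2.57, 2.57, 3.14, 3.14, 3.14, 3.14, 3.14].

### API

Orientations are given as a rotation vector (axis times angle).
In Python, from cell import get_obs, get_image, camera_params, sign_off, search_frame, finger_overhang gives the robot as it stands. The module is installed in compiled form; this text tells all that it offers.
- The arm moves only by the shell command python3 -m jog 'ROWS' [FORCE]. ROWS is JSON, a list that holds one entry, the list of rows, each a list of 7 numbers: the turn, a rotation vector about the tool's x, y, z in degrees, then the shift along the tool's x, y, z in m, then the opening, from 0 (shut) to 1 (fully open). A call has 1 to 20 rows; each row shifts and turns the commanded pose from where the row before left it, along the tool's axes as they then stand; what a row does not reach is not made up. A row lasts 1/8 s, in which the tool goes at most 62.5 mm and 10.7 degrees, less where a joint would pass 70% of its speed; a pose out of reach is approached as far as the arm can. A call with a gripper value outside its range is refused whole. The fingers move at their own pace and stop on an object; FORCE is the grip in N (left out, the last holds). Time passes only in rows, so rows that do not move let the fingers close. It gives the time, the measured TCP pose, the force and the opening at its end, in the units of the state.
- get_obs(): the state, without advancing time (a new reading comes with each control period).
- get_image(name): name is "scene" or "side" or "wrist"; returns the picture (480x640x3 uint8, red, green, blue); there is no depth.
- camera_params(name): a dict with "fx", "fy", "cx", "cy" (pixels), "R" (3x3) and "t" (3): a world point X has camera coordinates R X + t. Camera axes: x right, y down, z forward; pixel columns grow to the right and rows downward; lengths in m; the calibration is good to about 2 mm. The wrist camera is an equidistant fisheye: a pixel r from the principal point sees the ray r / f radians off the axis. A picture is of the moment at which its call begins: read the wrist's pose just before it. camera_params takes no time and is no camera call; for the wrist camera it gives the pose at the moment of the call.
- sign_off(): hands the job in, once; it reports no verdict.
Trained networks look in the newest picture that a camera, given by its name, has taken for a name from the list of things; names that differ only in an ending like _2 or _b are one class to them, and where a whole thing is asked for, a point or a joint stands for the part that bears it (a point fixed in the world has none). Each returns a list of dicts, best first, with "conf" (0 to 1); they miss things now and then, are a little off and sometimes report something else, mostly with a low value. They report only what shows in the picture. A call takes as long as a camera call. They do not tell look-alikes from the thing itself.
- search_frame(camera, label): "point" ([x, y, z] in m, in the coordinates of the camera as it stood for that picture, good to about 4 mm: the middle of the surface that is visible of it).
The state is a dict: "t": time; "qpos": joint angles; "joint_vel": joint speeds; "tau": joint torques, N m; "ee_pos": TCP position; "eef_rot": TCP orientation; "ft_force": force on the tool from outside, world axes, zero at the start; "ft_torque": the same for the moment, N m; "opening": finger opening in m.
Only numpy, scipy, OpenCV 4.12 (cv2) and the standard library are available. Lean on these libraries where they do the work, as an engineer would, in place of code of your own. Each camera call takes 0.05 s, during which the arm holds its last target.

## Working session

There is one attempt and no reset: what is moved stays moved. The work goes in short steps, Python scripts to look and compute and a shell command to move; the robot and the scene stay as the last step left them, time stands still between calls to the robot, and variables do not carry over. Pictures are saved under pics/ and viewed, and the job is handed in when it is done.

```bash
mkdir -p pics; python3 - <<'E'
from cell import *
import cv2, numpy as np
o=get_obs(); print(o['t'],o['ee_pos'],o['eef_rot'],o['opening'],finger_overhang if not callable(finger_overhang) else finger_overhang())
for n in ['scene','side']:
    im=get_image(n); cv2.imwrite(f'pics/{n}0.png',im[:,:,::-1]); p=camera_params(n); print(n,p)
    for l in ['rosette_large','rosette_small','panel','knob_turned','pencil','gouge_palm']:
        for d in search_frame(n,l)[:4]:
            X=np.array(p['R']).T@(np.array(d['point'])-np.array(p['t'])); print(l,round(d['conf'],2),X.round(3))
E
```

```text
0.0 [ 0.26068126 -0.56739698  0.25991655] [-3.06728609e+00 -6.71211301e-01  8.49572731e-04] 0.08815741847226723 0.022
scene {'fx': 441.9662291166029, 'fy': 441.9662291166029, 'cx': 327.4788318647241, 'cy': 246.49837195766418, 'R': array([[ 0.59578982,  0.80312191, -0.00544938],
       [ 0.69384913, -0.51812012, -0.50012491],
       [-0.40448471,  0.29418828, -0.86593613]]), 't': array([-0.35646492, -0.32625924,  0.91759268])}
rosette_large 0.98 [ 0.399 -0.159  0.01 ]
rosette_large 0.97 [0.377 0.064 0.013]
rosette_large 0.88 [ 0.382 -0.05   0.01 ]
rosette_large 0.59 [ 0.562 -0.005  0.038]
rosette_small 0.83 [0.544 0.139 0.032]
panel 0.85 [0.675 0.055 0.023]
knob_turned 0.65 [0.551 0.212 0.059]
pencil 0.59 [0.706 0.058 0.033]
gouge_palm 0.7 [ 0.627 -0.092  0.052]
side {'fx': 475.9206663676916, 'fy': 475.9206663676916, 'cx': 321.7152559043046, 'cy': 243.82385037332958, 'R': array([[ 0.97340323, -0.22819488,  0.02032855],
       [-0.1013637 , -0.50855448, -0.85504254],
       [ 0.20545451,  0.83024059, -0.51815925]]), 't': array([-0.50752114,  0.11541719,  0.60103689])}
rosette_large 0.78 [ 0.557 -0.018  0.039]
rosette_large 0.75 [ 0.376 -0.057  0.012]
rosette_large 0.7 [0.378 0.057 0.011]
rosette_large 0.6 [ 0.398 -0.162  0.014]
rosette_small 0.96 [0.54  0.134 0.04 ]
rosette_small 0.23 [0.639 0.001 0.029]
panel 0.86 [ 0.642 -0.001  0.023]
knob_turned 0.65 [0.545 0.211 0.053]
pencil 0.79 [0.707 0.053 0.029]
gouge_palm 0.87 [ 0.614 -0.097  0.045]
```

View pics/scene0.png

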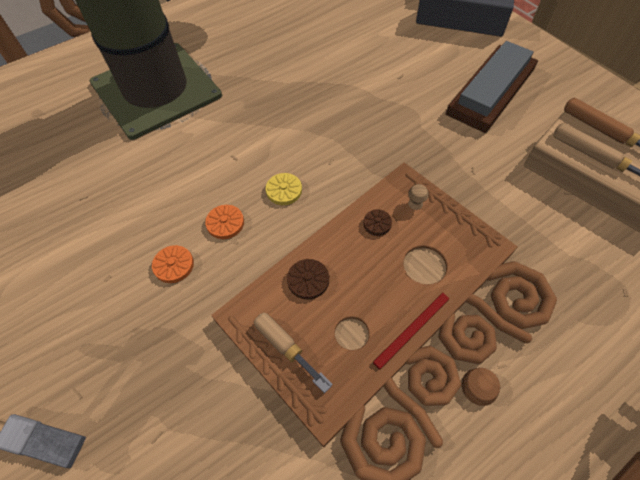

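View pics/side0.png

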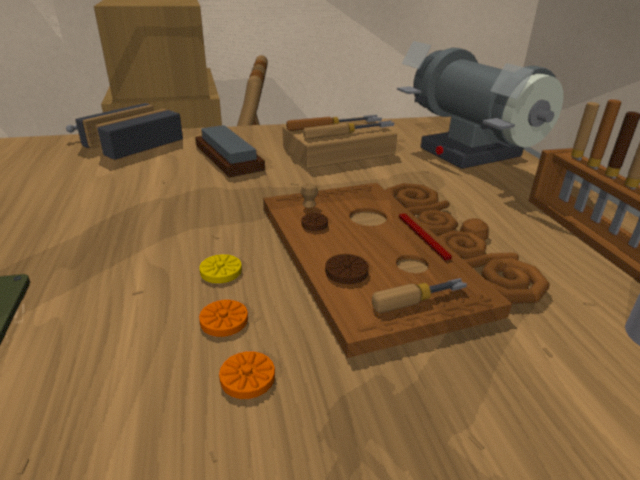

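The panel holds two dark discs. The large one is at scene (308,279) and the small one at (377,222). The orange and yellow discs at (172,264), (225,221) and (284,188) lie on the bench and are look-alikes. Next I'll measure the discs and recesses by segmentation.

```bash
cat > h.py <<'E'
from cell import *
import cv2, numpy as np
def unproj(p,uv,z):
    R=np.array(p['R']);t=np.array(p['t']);C=-R.T@t
    d=R.T@np.array([(uv[0]-p['cx'])/p['fx'],(uv[1]-p['cy'])/p['fy'],1]); s=(z-C[2])/d[2]; return C+s*d
def circ(P):
    A=np.c_[2*P[:,:2],np.ones(len(P))]; b=(P[:,:2]**2).sum(1); s=np.linalg.lstsq(A,b,rcond=None)[0]
    return s[:2],np.sqrt(s[2]+s[0]**2+s[1]**2)
E
python3 - <<'E'
from h import *
rows=[]
for n in ['scene','side']:
    im=cv2.imread(f'pics/{n}0.png')
    b=[cv2.resize(im[150:400,250:550] if n=='side' else im[180:380,270:470],None,fx=2.5,fy=2.5,interpolation=cv2.INTER_CUBIC)]
    cv2.imwrite(f'pics/{n}0z.png',b[0])
im=cv2.imread('pics/scene0.png');
for (u,v) in [(308,290),(377,228),(308,279),(425,264),(420,265),(352,333),(340,300),(400,240)]: print(u,v,im[v,u])
im=cv2.imread('pics/side0.png')
for (u,v) in [(347,275),(315,225),(367,218),(412,265),(300,250)]: print(u,v,im[v,u])
E
```

```text
308 290 [34 46 71]
377 228 [31 42 71]
308 279 [27 33 53]
425 264 [103 140 177]
420 265 [ 92 124 159]
352 333 [ 97 132 167]
340 300 [ 65  96 144]
400 240 [ 60  91 136]
347 275 [21 38 66]
315 225 [20 35 62]
367 218 [ 68 113 148]
412 265 [ 67 110 148]
300 250 [ 32  79 125]
```

View pics/scene0z.png

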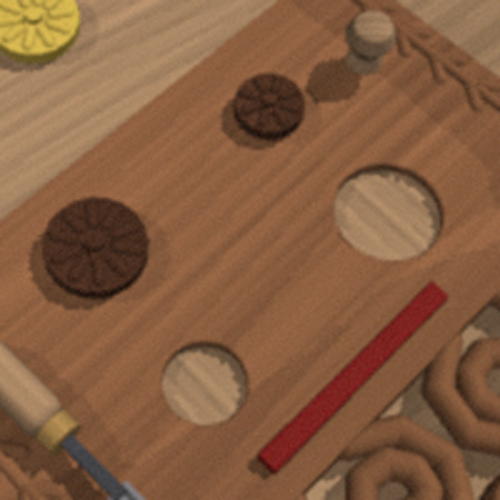

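```bash
python3 - <<'E'
from h import *
from scipy.spatial.transform import Rotation as Ro
p=camera_params('scene'); p2=camera_params('side')
def masks(n):
    im=cv2.imread(f'pics/{n}0.png').astype(int)
    dark=(im[:,:,2]<95)&(im[:,:,2]>im[:,:,0]+15)
    sat=(im[:,:,2]-im[:,:,0])
    return im,dark
for n,pp,pts in [('scene',p,dict(L=(425,264),S=(352,333),l=(308,279),s=(377,222))),('side',p2,dict(L=(367,216),S=(412,264),l=(347,268),s=(315,222)))]:
    for k,uv in pts.items(): print(n,k,unproj(pp,uv,0.024 if k in'LS' else 0.037).round(4))
o=get_obs();print(Ro.from_rotvec(o['eef_rot']).as_matrix().round(3))
E
```

```text
scene L [0.6423 0.1551 0.024 ]
scene S [ 0.6619 -0.0037  0.024 ]
scene l [ 0.5606 -0.0078  0.037 ]
scene s [0.5442 0.1389 0.037 ]
side L [0.6407 0.1566 0.024 ]
side S [ 0.6601 -0.005   0.024 ]
side l [ 0.5546 -0.0141  0.037 ]
side s [0.5393 0.1294 0.037 ]
[[ 0.909  0.418  0.   ]
 [ 0.418 -0.909 -0.   ]
 [-0.     0.    -1.   ]]
```

```bash
python3 -m jog '[[[0,0,0,0.036,-0.0273,0,0.82],[0,0,0,0.036,-0.0273,0,0.82],[0,0,0,0.036,-0.0273,0,0.82],[0,0,0,0.036,-0.0273,0,0.82],[0,0,0,0.036,-0.0273,0,0.82],[0,0,0,0.036,-0.0273,0,0.82],[0,0,0,0.036,-0.0273,0,0.82],[0,0,0,0.036,-0.0273,0,0.82],[0,0,0,0.036,-0.0273,0,0.82],[0,0,0,0.036,-0.0273,0,0.82],[0,0,0,0.036,-0.0273,0,0.82],[0,0,0,0.036,-0.0273,0,0.82],[0,0,0,0.036,-0.0273,0,0.82],[0,0,0,0.036,-0.0273,0,0.82],[0,0,0,0.036,-0.0273,0,0.82],[0,0,0,0.036,-0.0273,0,0.82],[0,0,9,0,0,0,0.82],[0,0,9,0,0,0,0.82],[0,0,0,0,0,0,0.82]]]' 5
python3 - <<'E'
from h import *
from scipy.spatial.transform import Rotation as Ro
o=get_obs();p=camera_params('wrist');im=get_image('wrist');cv2.imwrite('pics/w1.png',im[:,:,::-1])
print(o['t'],o['ee_pos'],Ro.from_rotvec(o['eef_rot']).as_matrix().round(3)); print(p)
E
```

```text
t: 3.08
ee_pos: [0.602, 0.0697, 0.2607]
eef_rot: [3.136, 0.186, 0.0]
ft_force: [0.0, 0.1, -0.0]
opening: 0.0721
3.075 [0.60197902 0.06971902 0.26070889] [[ 0.993  0.118  0.   ]
 [ 0.118 -0.993 -0.001]
 [ 0.     0.001 -1.   ]]
{'fx': 371.64829954431775, 'fy': 371.64829954431775, 'cx': 315.42731247235474, 'cy': 236.86599659946415, 'R': array([[ 0.11760788, -0.99305918,  0.0013637 ],
       [-0.95879261, -0.11319185,  0.26058461],
       [-0.25862158, -0.03195431, -0.96545005]]), 't': array([-0.00100258,  0.54880753,  0.54735835])}
```

View pics/w1.png

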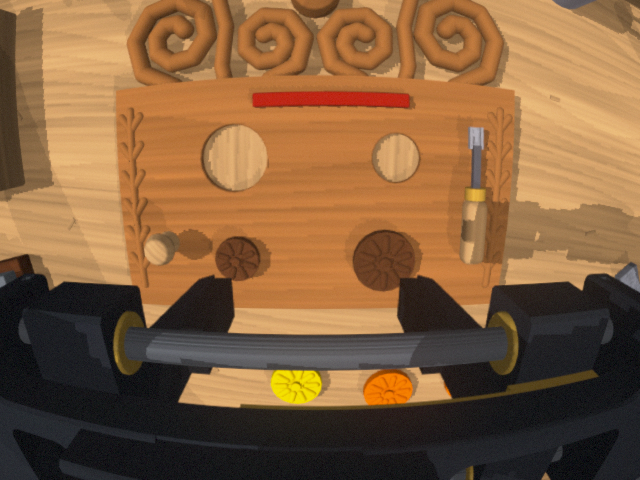

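The wrist view shows the large rosette at (384,260), the small at (237,258), the large recess at (235,157) and the small recess at (396,157). I'll rectify this to metric.

```bash
cat >> h.py <<'E'
def wproj(p,X):
    R=np.array(p['R']);t=np.array(p['t']);c=X@R.T+t
    rr=np.hypot(c[...,0],c[...,1]);th=np.arctan2(rr,c[...,2]);k=th/np.maximum(rr,1e-9)
    return p['cx']+p['fx']*k*c[...,0],p['cy']+p['fy']*k*c[...,1]
def ortho(im,p,z,x0,x1,y0,y1,s=0.0005):
    # rows: +x up ; cols: +y left
    xs=np.arange(x1,x0,-s);ys=np.arange(y1,y0,-s);Y,X=np.meshgrid(ys,xs)
    u,v=wproj(p,np.stack([X,Y,np.full_like(X,z)],-1))
    return cv2.remap(im,u.astype(np.float32),v.astype(np.float32),cv2.INTER_LINEAR),xs,ys
def blob(mask,xs,ys,c,r):
    m=mask.astype(np.uint8);m=cv2.morphologyEx(m,cv2.MORPH_CLOSE,np.ones((9,9)));m=cv2.morphologyEx(m,cv2.MORPH_OPEN,np.ones((9,9)))
    n,lab,st,ce=cv2.connectedComponentsWithStats(m)
    out=[]
    for i in range(1,n):
        P=np.array([xs[int(ce[i][1])],ys[int(ce[i][0])]])
        if st[i][4]>800 and np.hypot(*(P-c))<r:
            cn=max(cv2.findContours((lab==i).astype(np.uint8),cv2.RETR_EXTERNAL,cv2.CHAIN_APPROX_NONE)[0],key=len)
            (a,b),rad=cv2.minEnclosingCircle(cv2.convexHull(cn)); e=cv2.fitEllipse(cv2.convexHull(cn))
            out.append((P.round(4),'ell',np.round([xs[0]-e[0][1]*.0005,ys[0]-e[0][0]*.0005],4),(np.array(e[1])*.0005).round(4),st[i][4]))
    return out
E
python3 - <<'E'
from h import *
p=camera_params('wrist');im=cv2.imread('pics/w1.png')
for z in (0.024,0.036):
    o,xs,ys=ortho(im,p,z,0.48,0.76,-0.16,0.3)
    cv2.imwrite(f'pics/o{int(z*1000)}.png',cv2.resize(o,None,fx=.85,fy=.85))
    g=o.astype(int)
    m=(g[:,:,2]<110)&(g[:,:,2]>g[:,:,0]+12) if z>.03 else (g[:,:,1]>118)&(g[:,:,0]>80)
    print(z)
    for c in [(0.558,-.011),(0.542,.134)] if z>.03 else [(0.641,.156),(0.661,-.004)]:
        print(blob(m,xs,ys,np.array(c),.02))
E
```

```text
0.024
[(array([0.642 , 0.1535]), 'ell', array([0.6419, 0.1537]), array([0.0627, 0.0639]), np.int32(12297))]
[(array([ 0.661 , -0.0035]), 'ell', array([ 0.6608, -0.0034]), array([0.0425, 0.0463]), np.int32(6111))]
0.036
[]
[]
```

View pics/o24.png

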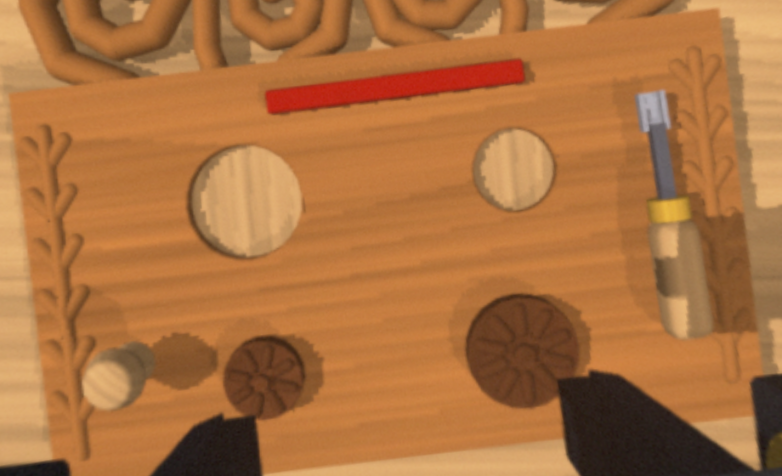

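View pics/o36.png

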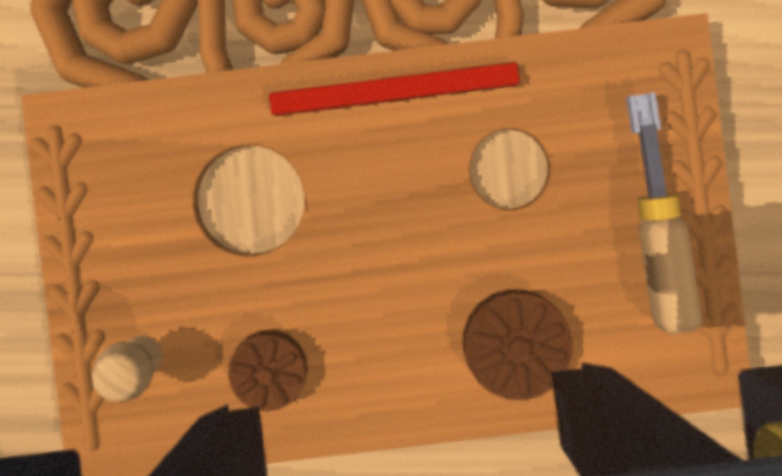

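```bash
python3 -m jog '[[[0,0,0,-0.0266,0.0343,0,0.85],[0,0,0,-0.0265,0.0343,0,0.85],[0,0,0,0,0,0.04,0.85],[0,0,0,0,0,0.04,0.85],[0,0,0,0,0,0.04,0.85],[0,0,0,0,0,0.04,0.85],[0,0,0,0,0,0,0.85]]]' 5
python3 - <<'E'
from h import *
o=get_obs();p=camera_params('wrist');im=get_image('wrist')[:,:,::-1];cv2.imwrite('pics/w2.png',im)
print(o['ee_pos'],camera_params('wrist')['t'])
a,_,_=ortho(im,p,0.036,0.5,0.70,-0.16,0.18);cv2.imwrite('pics/o2.png',a)
for z in [.036]:print([np.round(wproj(p,np.array([o['ee_pos'][0],o['ee_pos'][1],z])),1)])
E
```

```text
t: 4.0
ee_pos: [0.5553, -0.0048, 0.0986]
eef_rot: [-3.136, -0.186, 0.009]
ft_force: [-0.3, -0.6, 1.0]
opening: 0.0746
[ 0.55530548 -0.00483241  0.09856916] [-0.06913747  0.53832064  0.37951501]
[array([317.1, 265. ])]
```

View pics/w2.png

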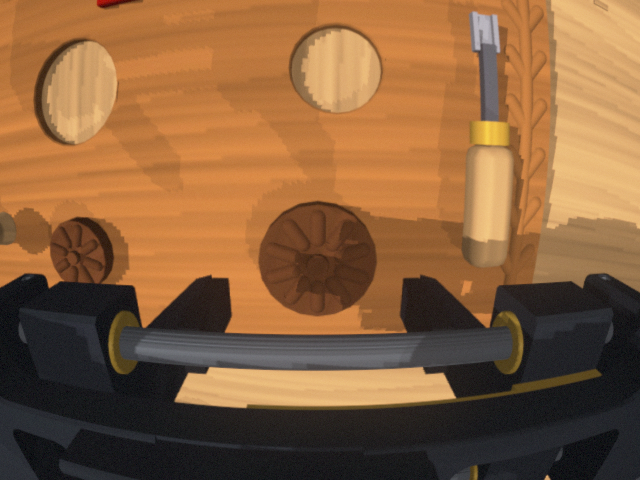

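View pics/o2.png

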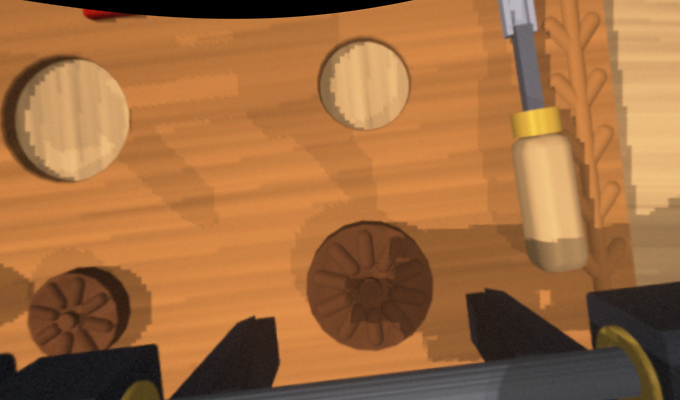

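The large rosette (dark brown, 64 mm) lies at (318,259), centred between the jaws. The fingers clear the gouge handle at (488,205). I'll descend and close gently.

```bash
python3 -m jog '[[[0,0,0,0.002,0,0.02,0.85],[0,0,0,0,0,0.02,0.85],[0,0,0,0,0,0.0095,0.85],[0,0,0,0,0,0,0.85],[0,0,0,0,0,0,0.6],[0,0,0,0,0,0,0.6],[0,0,0,0,0,0,0.6]]]' 4
python3 - <<'E'
from h import *
o=get_obs();p=camera_params('wrist');im=get_image('wrist')[:,:,::-1];cv2.imwrite('pics/w3.png',im)
print(o['t'],o['ee_pos'],o['opening'],o['ft_force'])
a,_,_=ortho(im,p,0.036,0.5,0.70,-0.16,0.18);cv2.imwrite('pics/o3.png',a)
E
```

```text
t: 4.92
ee_pos: [0.5598, -0.0046, 0.0519]
eef_rot: [3.136, 0.183, 0.002]
ft_force: [-0.0, 0.4, 2.9]
opening: 0.0639
4.925 [ 0.55976934 -0.00456437  0.05187455] 0.06388547273921483 [-0.04850954  0.35473832  2.89618141]
```

View pics/w3.png

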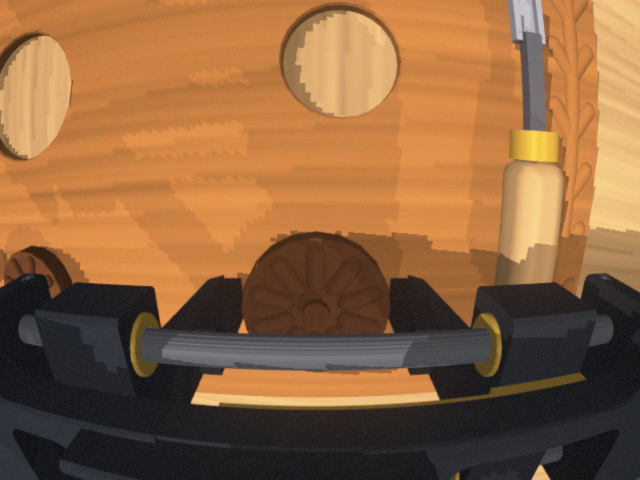

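View pics/o3.png

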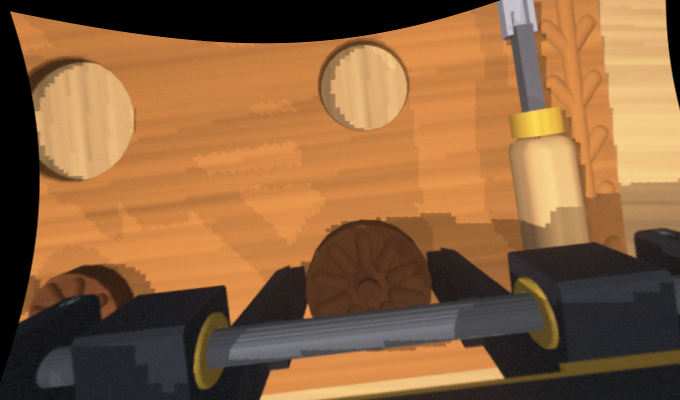

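```bash
python3 -m jog '[[[0,0,0,0,0,0,0.6],[0,0,0,0,0,0,0.6]]]' 4; python3 -c "
from h import *
im=get_image('side')[:,:,::-1];cv2.imwrite('pics/s3.png',cv2.resize(im[180:360,230:470],None,fx=3,fy=3))"
```

```text
t: 5.22
ee_pos: [0.5598, -0.0046, 0.0518]
eef_rot: [3.136, 0.183, 0.002]
ft_force: [-0.2, -0.1, 6.6]
opening: 0.0636
```

View pics/s3.png

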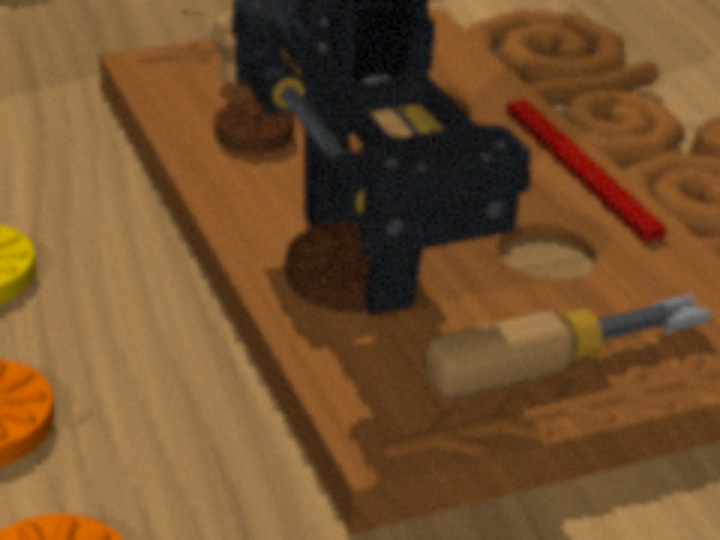

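```bash
python3 -m jog '[[[0,0,0,0,0,-0.002,0.6],[0,0,0,0,0,0,0.6]]]' 4
```

```text
t: 5.52
ee_pos: [0.559, -0.0045, 0.0531]
eef_rot: [3.136, 0.183, -0.001]
ft_force: [-0.0, 0.7, -0.6]
opening: 0.0638
```

```bash
python3 -m jog '[[[0,0,0,0,0,0.0012,0.6],[0,0,0,0,0,0,0.6]]]' 4; python3 - <<'E'
from h import *
p=camera_params('side')
print(np.round([[p['cx']+p['fx']*c[0]/c[2],p['cy']+p['fy']*c[1]/c[2]] for c in [np.array(p['R'])@np.array([.559,-.0045,.036])+p['t']]],1))
im=get_image('side')[:,:,::-1];cv2.imwrite('pics/s4.png',cv2.resize(im[220:310,300:420],None,fx=6,fy=6,interpolation=cv2.INTER_CUBIC))
o=get_obs();p=camera_params('wrist');im=get_image('wrist')[:,:,::-1];cv2.imwrite('pics/w4.png',im)
a,_,_=ortho(im,p,0.036,0.5,0.70,-0.16,0.18);cv2.imwrite('pics/o4.png',a)
E
```

```text
t: 5.78
ee_pos: [0.559, -0.0046, 0.0518]
eef_rot: [3.136, 0.183, -0.001]
ft_force: [-0.1, 0.6, 0.5]
opening: 0.0638
[[348.  264.6]]
```

View pics/s4.png

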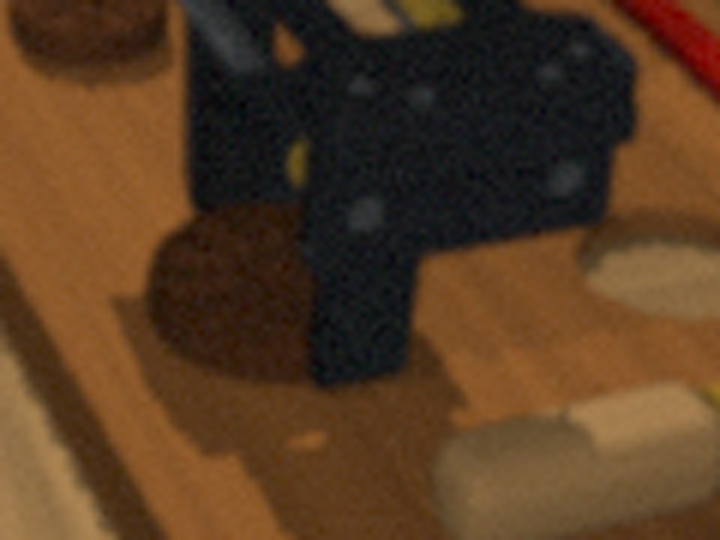

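View pics/o4.png

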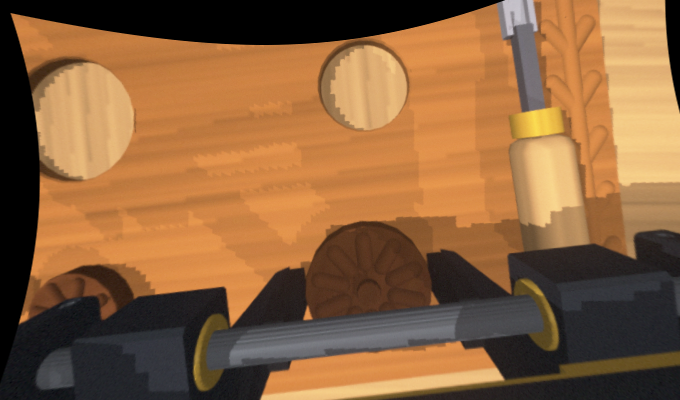

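The disc is between the jaws. Loading and unloading the arm shifts it by about 1 mm in z, so carrying it gripped could lift it. I'll open slightly instead, turn the jaws to the direction of travel, and push with the rear finger so the disc can only slide.

```bash
python3 -m jog '[[[0,0,0,0,0,0,0.8],[0,0,0,0,0,0,0.8],[0,0,8.65,-0.0015,0,0.0025,0.8],[0,0,8.65,0,0,0,0.8],[0,0,8.65,0,0,0,0.8],[0,0,8.65,0,0,0,0.8],[0,0,0,0,0,0,0.8]]]' 4; python3 - <<'E'
from h import *
from scipy.spatial.transform import Rotation as Ro
o=get_obs();p=camera_params('wrist');im=get_image('wrist')[:,:,::-1];cv2.imwrite('pics/w5.png',im)
print(o['ee_pos'],o['qpos'].round(2) if hasattr(o['qpos'],'round') else o['qpos'],Ro.from_rotvec(o['eef_rot']).as_matrix().round(3))
a,_,_=ortho(im,p,0.036,0.5,0.70,-0.16,0.18);cv2.imwrite('pics/o5.png',a)
E
```

```text
t: 6.75
ee_pos: [0.5577, -0.0046, 0.0495]
eef_rot: [3.049, -0.755, 0.0]
ft_force: [0.4, 0.8, 0.5]
opening: 0.0708
[ 0.55774576 -0.00462826  0.04951134] [-0.12  0.94  0.08  1.91 -0.22  0.31 -1.92] [[ 0.884 -0.467  0.   ]
 [-0.467 -0.884 -0.   ]
 [ 0.     0.    -1.   ]]
```

View pics/w5.png

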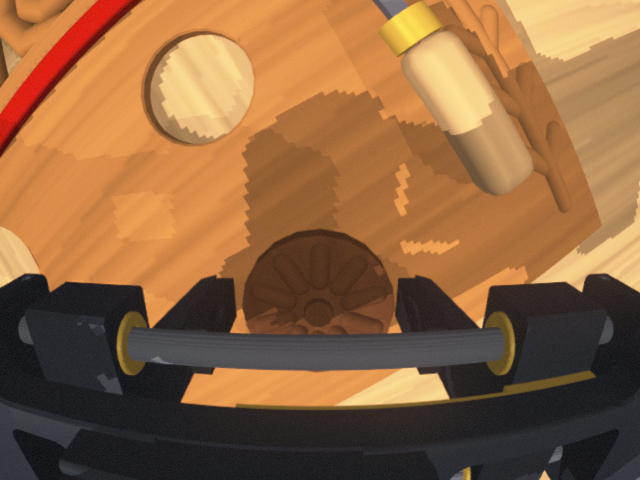

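View pics/o5.png

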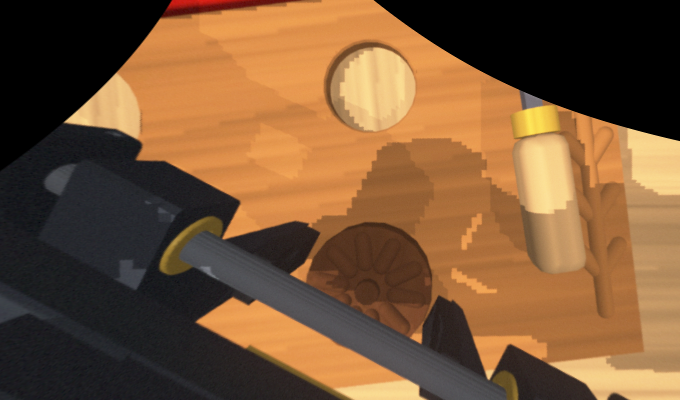

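```bash
python3 -m jog '[[[0,0,0,0,-0.004,0,0.8],[0,0,0,0,-0.008,0,0.8],[0,0,0,0,-0.012,0,0.8],[0,0,0,0,-0.013,0,0.8],[0,0,0,0,-0.013,0,0.8],[0,0,0,0,-0.013,0,0.8],[0,0,0,0,-0.013,0,0.8],[0,0,0,0,-0.013,0,0.8],[0,0,0,0,-0.013,0,0.8],[0,0,0,0,-0.013,0,0.8],[0,0,0,0,-0.012,0,0.8],[0,0,0,0,-0.008,0,0.8],[0,0,0,0,-0.005,0,0.8],[0,0,0,0,0,0,0.8]]]' 4; python3 - <<'E'
from h import *
from scipy.spatial.transform import Rotation as Ro
o=get_obs();p=camera_params('wrist');im=get_image('wrist')[:,:,::-1];cv2.imwrite('pics/w6.png',im)
print(o['ee_pos'],Ro.from_rotvec(o['eef_rot']).as_matrix().round(3))
a,_,_=ortho(im,p,0.036,0.54,0.74,0,0.34);cv2.imwrite('pics/o6.png',a)
E
```

```text
t: 8.55
ee_pos: [0.6234, 0.1192, 0.0495]
eef_rot: [-3.049, 0.757, -0.0]
ft_force: [0.1, 0.1, 0.3]
opening: 0.0708
[0.62337404 0.11923568 0.04948518] [[ 0.884 -0.468  0.   ]
 [-0.468 -0.884  0.   ]
 [ 0.    -0.    -1.   ]]
```

View pics/w6.png

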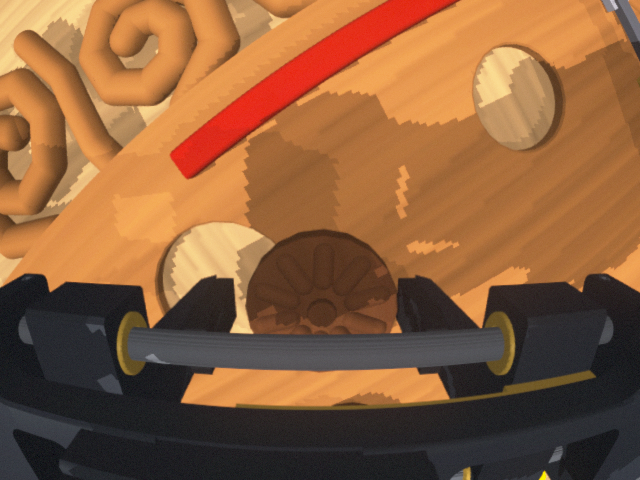

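View pics/o6.png

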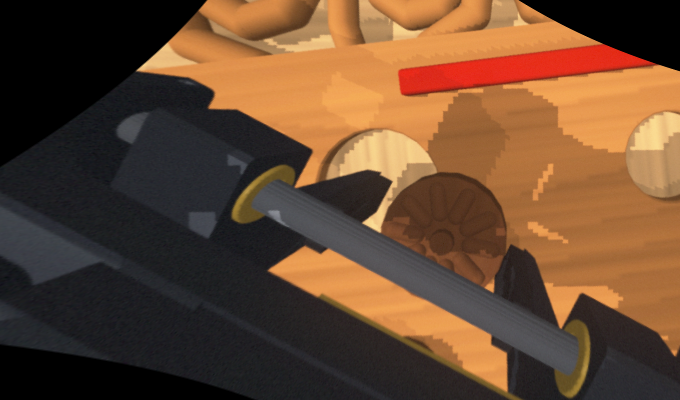

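```bash
python3 -m jog '[[[0,0,0,-0.0008,-0.004,0,0.8],[0,0,0,0,-0.005,0,0.8],[0,0,0,0,-0.005,0,0.8],[0,0,0,0,-0.005,0,0.8],[0,0,0,0,-0.005,0,0.8],[0,0,0,0,-0.005,0,0.8],[0,0,0,0,-0.004,0,0.8],[0,0,0,0,-0.003,0,0.8],[0,0,0,0,0,0,0.8]]]' 4; python3 - <<'E'
from h import *
o=get_obs();p=camera_params('wrist');im=get_image('wrist')[:,:,::-1];cv2.imwrite('pics/w7.png',im)
print(o['ee_pos'])
im=get_image('side')[:,:,::-1];cv2.imwrite('pics/s7.png',cv2.resize(im[160:280,280:440],None,fx=4,fy=4,interpolation=cv2.INTER_CUBIC))
E
```

```text
t: 9.72
ee_pos: [0.6395, 0.1515, 0.0495]
eef_rot: [-3.049, 0.757, -0.0]
ft_force: [0.5, 0.3, 0.5]
opening: 0.0705
[0.63954058 0.15151818 0.04950356]
```

View pics/w7.png

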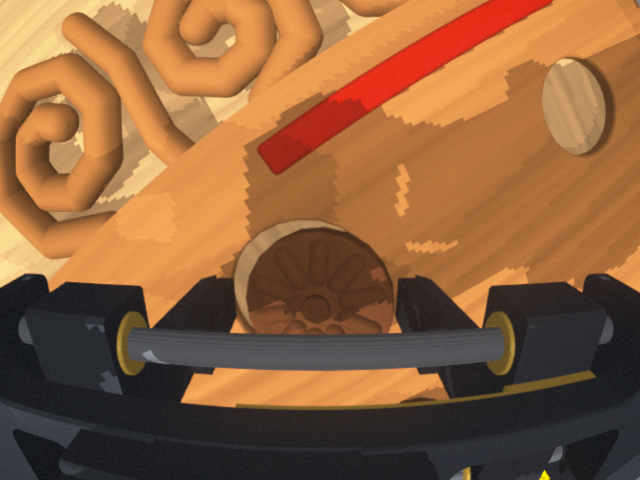

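View pics/s7.png

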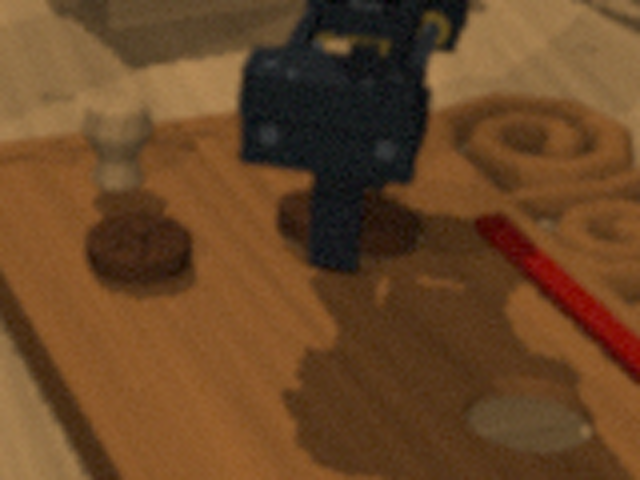

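The disc has started to tip into the recess, with a pale crescent still showing at upper left (260,255). I'll push a little further.

```bash
python3 -m jog '[[[0,0,0,0,-0.003,0,0.8],[0,0,0,0,-0.003,0,0.8],[0,0,0,0,-0.002,0,0.8],[0,0,0,0,0,0,0.8]]]' 4; python3 - <<'E'
from h import *
o=get_obs();p=camera_params('wrist');im=get_image('wrist')[:,:,::-1];cv2.imwrite('pics/w8.png',im)
print(o['ee_pos'])
im=get_image('side')[:,:,::-1];cv2.imwrite('pics/s8.png',cv2.resize(im[160:280,280:440],None,fx=4,fy=4,interpolation=cv2.INTER_CUBIC))
E
```

```text
t: 10.32
ee_pos: [0.6432, 0.1586, 0.0495]
eef_rot: [-3.049, 0.757, -0.0]
ft_force: [-0.0, -0.0, -0.7]
opening: 0.0701
[0.64323421 0.15856963 0.04951493]
```

View pics/w8.png

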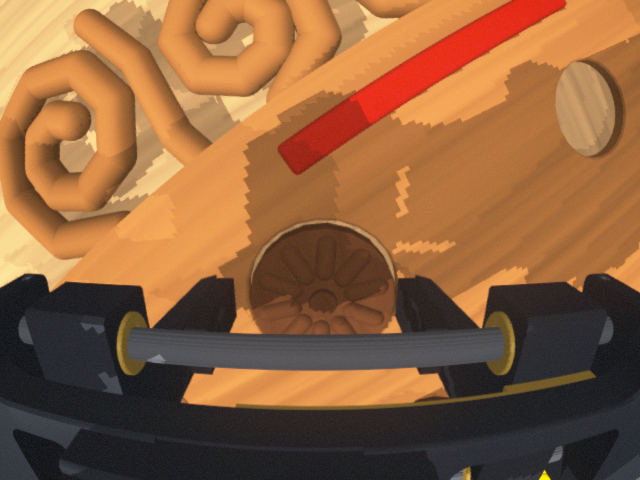

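View pics/s8.png

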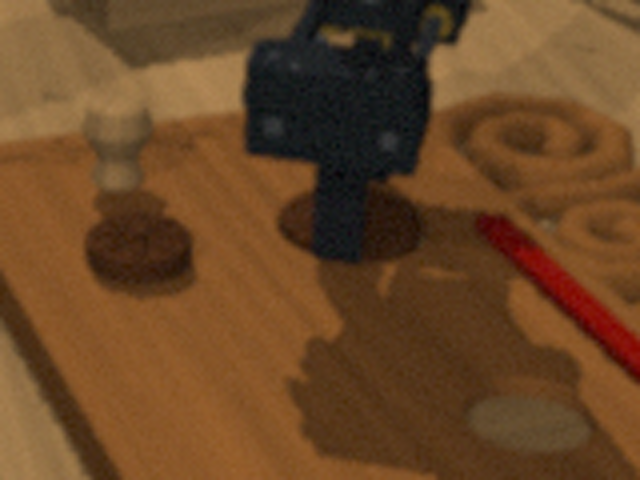

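The large rosette looks seated, with an even pale ring around it. I'll rise, check from above, and test which way joint 7 turns.

```bash
python3 -m jog '[[[0,0,0,0,0,-0.02,0.8],[0,0,0,0,0,-0.04,0.8],[0,0,0,-0.03,0.02,-0.04,0.8],[0,0,0,-0.04,0.02,-0.02,0.8],[0,0,-9,-0.02,0,0,0.8],[0,0,0,0,0,0,0.8]]]' 4; python3 - <<'E'
from h import *
from scipy.spatial.transform import Rotation as Ro
o=get_obs();p=camera_params('wrist');im=get_image('wrist')[:,:,::-1];cv2.imwrite('pics/w9.png',im)
print(o['ee_pos'],np.round(o['qpos'],2),Ro.from_rotvec(o['eef_rot']).as_matrix().round(3))
a,_,_=ortho(im,p,0.028,0.5,0.74,-.04,0.28);cv2.imwrite('pics/o9.png',a)
a,_,_=ortho(im,p,0.036,0.5,0.74,-.04,0.28);cv2.imwrite('pics/o9b.png',a)
E
```

```text
t: 11.18
ee_pos: [0.5443, 0.1661, 0.1712]
eef_rot: [-3.097, 0.515, -0.001]
ft_force: [0.9, -0.1, -0.5]
opening: 0.0707
[0.5442535  0.16609309 0.17116211] [-0.47  0.75  0.17  1.83 -0.21  0.58 -2.07] [[ 0.946 -0.324  0.001]
 [-0.324 -0.946  0.002]
 [ 0.    -0.002 -1.   ]]
```

View pics/o9.png

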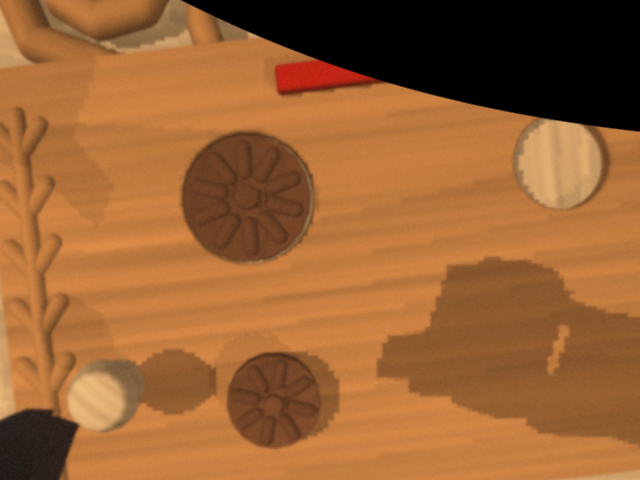

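View pics/o9b.png

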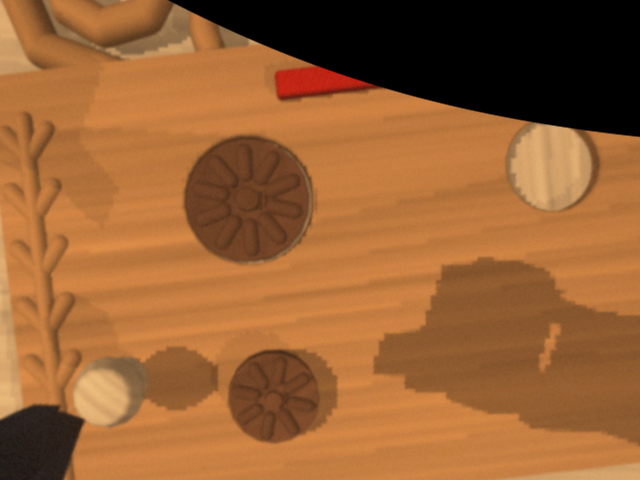

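The large rosette lies level in its recess at (248,198) in the rectified view. Next is the small one: the jaws turn 122° the other way so joint 7 stays in range.

```bash
python3 -m jog '[[[0,0,10.2,0,0,0,0.64],[0,0,10.2,0,0,0,0.64],[0,0,10.2,0,0,0,0.64],[0,0,10.2,0,0,0,0.64],[0,0,10.2,0,0,0,0.64],[0,0,10.2,0,0,0,0.64],[0,0,10.2,0,0,0,0.64],[0,0,10.2,0,0,0,0.64],[0,0,10.2,0,0,0,0.64],[0,0,10.2,0,0,0,0.64],[0,0,10.2,0,0,0,0.64],[0,0,9.8,0,0,0,0.64],[0,0,0,0.0166,-0.0167,0.03,0.64],[0,0,0,0,0,0.04,0.64],[0,0,0,0,0,0,0.64]]]' 4; python3 - <<'E'
from h import *
from scipy.spatial.transform import Rotation as Ro
o=get_obs();p=camera_params('wrist');im=get_image('wrist')[:,:,::-1];cv2.imwrite('pics/w10.png',im)
print(o['ee_pos'],np.round(o['qpos'],2),Ro.from_rotvec(o['eef_rot']).as_matrix().round(3))
a,_,_=ortho(im,p,0.036,0.42,0.66,0,0.32);cv2.imwrite('pics/o10.png',a)
E
```

```text
t: 13.1
ee_pos: [0.4581, -0.0502, 0.1701]
eef_rot: [1.415, -2.767, -0.137]
ft_force: [-0.2, 0.1, 0.2]
opening: 0.0567
[ 0.45806546 -0.05024632  0.17011034] [-0.42  0.85  0.85  2.1  -1.    0.79 -2.66] [[-0.586 -0.808 -0.068]
 [-0.81   0.582  0.064]
 [-0.012  0.093 -0.996]]
```

View pics/w10.png

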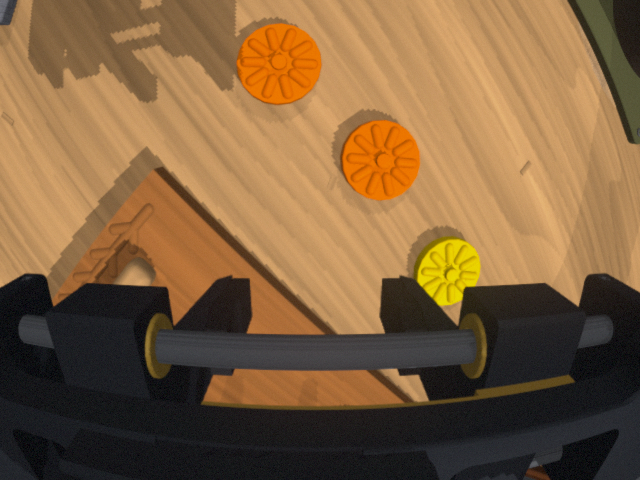

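View pics/o10.png

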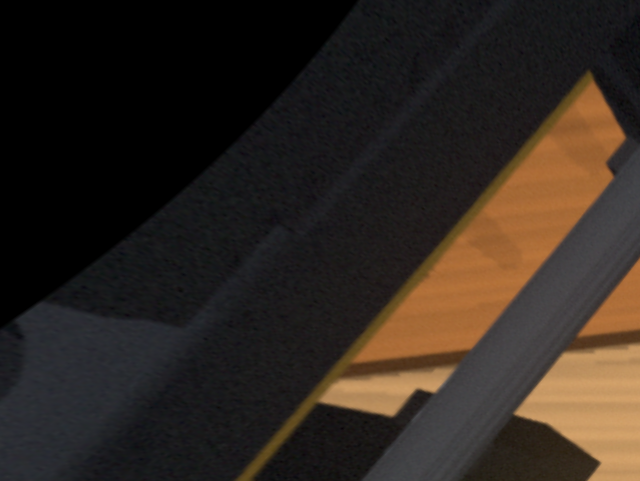

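Joint 7 ran to its end stop at -2.66, because it turns the other way from what I assumed, and the arm swung aside at a height of 0.17 m without touching anything. I'll back out by rising and turning back.

```bash
python3 -m jog '[[[0,0,-10,0,0,-0.03,0.64],[0,0,-10,0,0,-0.03,0.64],[0,0,-10,0,0,-0.03,0.64],[0,0,-10,0,0,0,0.64]]]' 4; python3 - <<'E'
from h import *
from scipy.spatial.transform import Rotation as Ro
o=get_obs()
print(o['ee_pos'],np.round(o['qpos'],2),Ro.from_rotvec(o['eef_rot']).as_matrix().round(3))
E
```

```text
t: 13.65
ee_pos: [0.4662, -0.0581, 0.2641]
eef_rot: [-2.303, 2.132, 0.129]
ft_force: [-0.4, 0.3, 0.7]
opening: 0.0565
[ 0.46620976 -0.05814518  0.26408395] [-0.42  0.65  0.82  1.99 -0.66  0.88 -2.28] [[ 0.075 -0.995 -0.06 ]
 [-0.995 -0.078  0.056]
 [-0.061  0.055 -0.997]]
```

```bash
python3 -m jog '[[[0,0,-10.4,0,0,0,0.64],[0,0,-10.4,0,0,0,0.64],[0,0,-10.4,0,0,0,0.64],[0,0,-10.4,0,0,0,0.64],[0,0,-10.4,0,0,0,0.64],[0,0,-10.4,0,0,0,0.64],[0,0,-10.4,0,0,0,0.64],[0,0,-10.4,0,0,0,0.64],[0,0,-10.4,0,0,0,0.64],[0,0,-10.4,0,0,0,0.64],[0,0,-10.4,0,0,0,0.64],[0,0,-10.4,0,0,0,0.64],[0,0,0,0,0,0,0.64]]]' 4; cat >> h.py <<'E'
from scipy.spatial.transform import Rotation as Ro
def plan(tx,ty,tz,yang):
    o=get_obs();R=Ro.from_rotvec(o['eef_rot']).as_matrix()
    a=np.radians(yang);y=np.array([np.cos(a),np.sin(a),0]);z=np.array([0,0,-1.]);G=np.c_[np.cross(y,z),y,z]
    print('t',o['t'],'pos',np.round(o['ee_pos'],4),'q',np.round(o['qpos'],2),'f',np.round(o['ft_force'],1),'op',round(o['opening'],4))
    print('turn deg',np.degrees(Ro.from_matrix(R.T@G).as_rotvec()).round(2))
    d=np.array([tx,ty,tz])-o['ee_pos'];print('shift now',(R.T@d).round(4),'after turn',(G.T@d).round(4))
E
python3 -c "
from h import *
plan(.542,.1427,.17,-50.9)"
```

```text
t: 15.28
ee_pos: [0.4645, -0.0578, 0.2612]
eef_rot: [-2.891, -1.016, 0.066]
ft_force: [0.4, 0.8, 0.1]
opening: 0.0563
t 15.275 pos [ 0.4645 -0.0578  0.2612] q [-0.03  0.52  0.14  1.97 -0.18  0.73 -0.66] f [0.4 0.8 0.1] op 0.0563
turn deg [-4.98  0.87 -0.37]
shift now [ 0.1874 -0.0997  0.0974] after turn [ 0.1866 -0.1067  0.0912]
```

```bash
python3 -m jog '[[[-4.98,0.87,-0.37,0,0,0,0.64],[0,0,0,0.0373,-0.0213,0,0.64],[0,0,0,0.0373,-0.0213,0,0.64],[0,0,0,0.0373,-0.0213,0,0.64],[0,0,0,0.0373,-0.0214,0.03,0.64],[0,0,0,0.0374,-0.0214,0.03,0.64],[0,0,0,0,0,0.03,0.64],[0,0,0,0,0,0.03,0.64],[0,0,0,0,0,0.03,0.64],[0,0,0,0,0,0,0.64]]]' 4; python3 - <<'E'
from h import *
plan(.542,.1427,.05,-50.9)
p=camera_params('wrist');im=get_image('wrist')[:,:,::-1];cv2.imwrite('pics/w11.png',im)
a,_,_=ortho(im,p,0.036,0.5,0.74,-0.04,0.28);cv2.imwrite('pics/o11.png',a)
E
```

```text
t: 16.52
ee_pos: [0.5397, 0.144, 0.1098]
eef_rot: [2.959, 1.054, -0.005]
ft_force: [-0.2, -0.4, -0.1]
opening: 0.0563
t 16.525 pos [0.5397 0.144  0.1098] q [-0.42  0.84  0.13  1.89 -0.22  0.43 -1.01] f [-0.2 -0.4 -0.1] op 0.0563
turn deg [-0.05  0.19  0.11]
shift now [0.0012 0.0025 0.0598] after turn [0.001  0.0025 0.0598]
```

View pics/w11.png

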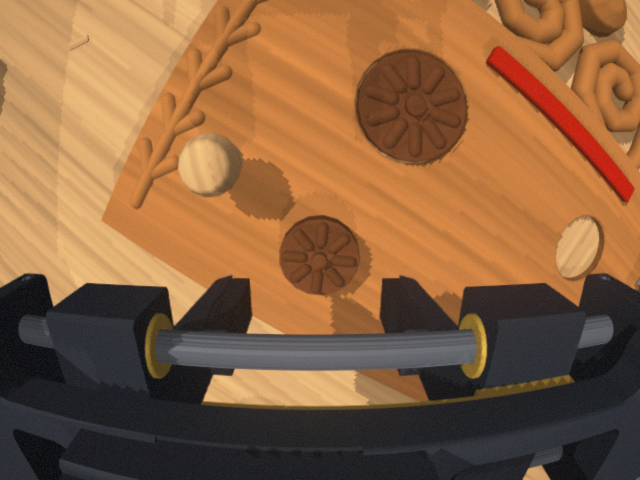

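View pics/o11.png

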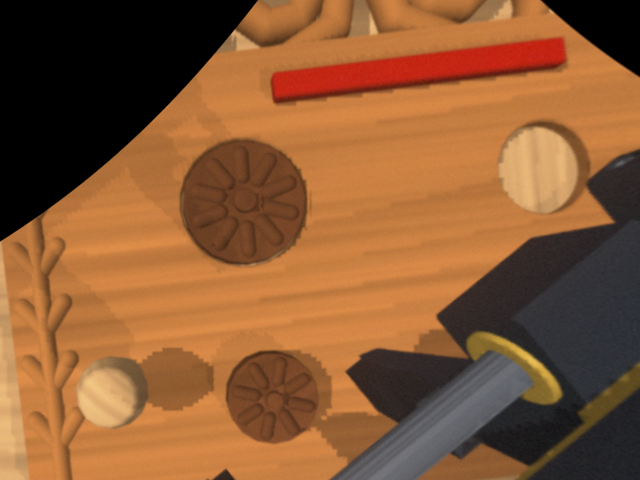

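The small dark rosette is at (319,256) in the wrist picture, and the knob at (210,164) is well clear of the jaws. I'll lower around it.

```bash
python3 -m jog '[[[0,0,0,0.0013,0.0013,0.02,0.64],[0,0,0,0,0,0.02,0.64],[0,0,0,0,0,0.015,0.64],[0,0,0,0,0,0.005,0.64],[0,0,0,0,0,0,0.62]]]' 4; python3 - <<'E'
from h import *
plan(.6607,-.003,.0497,-50.9)
p=camera_params('wrist');im=get_image('wrist')[:,:,::-1];cv2.imwrite('pics/w12.png',im)
E
```

```text
t: 17.2
ee_pos: [0.5424, 0.1451, 0.0512]
eef_rot: [-2.956, -1.059, -0.002]
ft_force: [1.2, -0.2, 0.5]
opening: 0.055
t 17.2 pos [0.5424 0.1451 0.0512] q [-0.39  0.94  0.09  1.9  -0.24  0.32 -1.  ] f [ 1.2 -0.2  0.5] op 0.055
turn deg [-0.09 -0.11  0.31]
shift now [-0.0027  0.1895  0.0012] after turn [-0.0016  0.1895  0.0015]
```

View pics/w12.png

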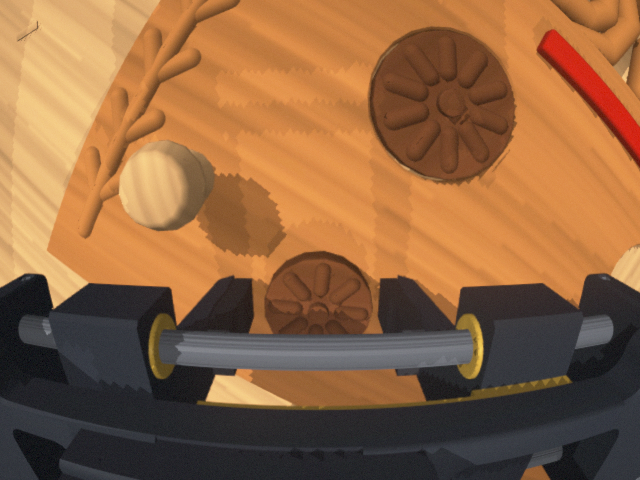

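```bash
python3 -m jog '[[[0,0,0,-0.001,0,0.001,0.58],[0,0,0.2,0,0.004,0,0.58],[0,0,0,0,0.008,0,0.58],[0,0,0,0,0.012,0,0.58],[0,0,0,0,0.013,0,0.58],[0,0,0,0,0.013,0,0.58],[0,0,0,0,0.013,0,0.58],[0,0,0,0,0.013,0,0.58],[0,0,0,0,0.013,0,0.58],[0,0,0,0,0.013,0,0.58],[0,0,0,0,0.013,0,0.58],[0,0,0,0,0.012,0,0.58],[0,0,0,0,0.008,0,0.58],[0,0,0,0,0.005,0,0.58],[0,0,0,0,0,0,0.58]]]' 4; python3 - <<'E'
from h import *
plan(.6607,-.003,.0497,-50.9)
p=camera_params('wrist');im=get_image('wrist')[:,:,::-1];cv2.imwrite('pics/w13.png',im)
a,_,_=ortho(im,p,0.036,0.54,0.74,-.15,.19);cv2.imwrite('pics/o13.png',a)
a,_,_=ortho(im,p,0.024,0.54,0.74,-.15,.19);cv2.imwrite('pics/o13b.png',a)
E
```

```text
t: 19.12
ee_pos: [0.6302, 0.0359, 0.05]
eef_rot: [-2.957, -1.054, -0.002]
ft_force: [-0.4, 0.1, -0.4]
opening: 0.0513
t 19.125 pos [0.6302 0.0359 0.05  ] q [-0.18  0.99  0.09  1.68 -0.16  0.48 -0.87] f [-0.4  0.1 -0.4] op 0.0513
turn deg [-0.09 -0.12  0.12]
shift now [-0.001   0.0494  0.0002] after turn [-0.0009  0.0494  0.0003]
```

View pics/o13.png

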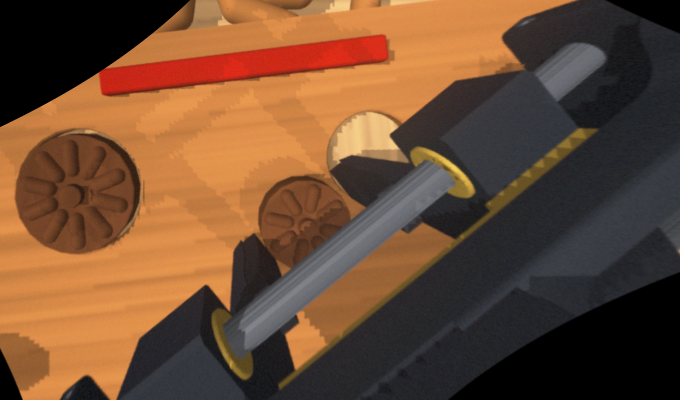

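View pics/o13b.png

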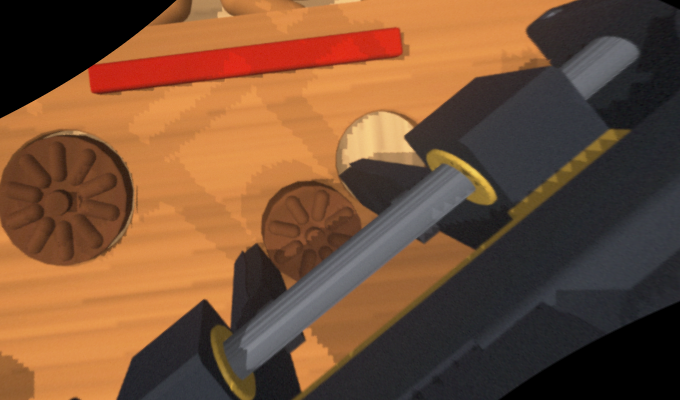

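View pics/w13.png

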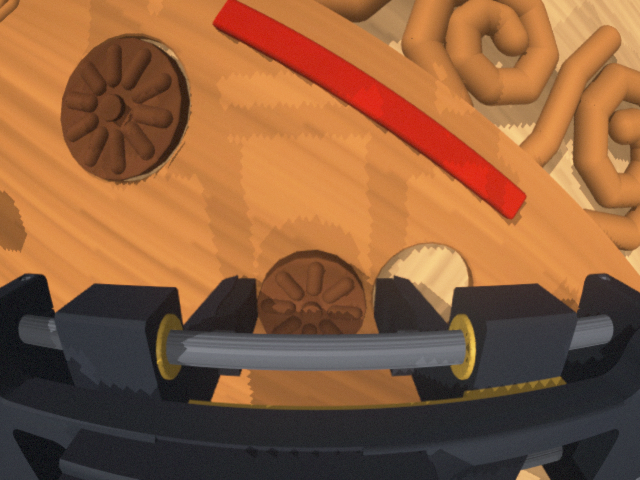

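```bash
python3 -m jog '[[[0,0,0,-0.0012,0.005,0,0.58],[0,0,0,0,0.006,0,0.58],[0,0,0,0,0.006,0,0.58],[0,0,0,0,0.006,0,0.58],[0,0,0,0,0.006,0,0.58],[0,0,0,0,0.006,0,0.58],[0,0,0,0,0.005,0,0.58],[0,0,0,0,0.004,0,0.58],[0,0,0,0,0,0,0.58]]]' 4; python3 - <<'E'
from h import *
plan(.6605,-.0025,.0497,-50.9)
p=camera_params('wrist');im=get_image('wrist')[:,:,::-1];cv2.imwrite('pics/w14.png',im)
E
```

```text
t: 20.3
ee_pos: [0.6572, 0.0009, 0.05]
eef_rot: [-2.958, -1.053, -0.002]
ft_force: [-0.9, 0.7, -0.1]
opening: 0.0509
t 20.3 pos [0.6572 0.0009 0.05  ] q [-0.12  1.01  0.09  1.59 -0.15  0.55 -0.83] f [-0.9  0.7 -0.1] op 0.0509
turn deg [-0.08 -0.12  0.1 ]
shift now [0.0004 0.0047 0.0003] after turn [0.0004 0.0047 0.0003]
```

View pics/w14.png

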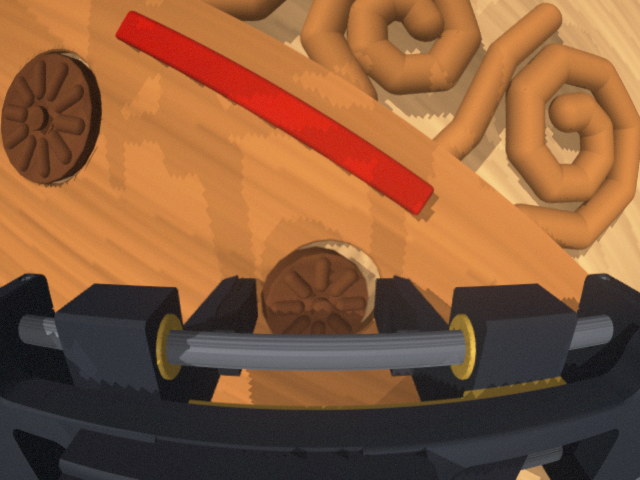

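The small disc is at the recess, tipping in, with a crescent on its right at (370,270). I'll push a few more mm.

```bash
python3 -m jog '[[[0,0,0,0.0003,0.003,0,0.58],[0,0,0,0,0.003,0,0.58],[0,0,0,0,0.002,0,0.58],[0,0,0,0,0,0,0.58]]]' 4; python3 - <<'E'
from h import *
plan(.6605,-.0025,.0497,-50.9)
im=get_image('wrist')[:,:,::-1];cv2.imwrite('pics/w15.png',im)
E
```

```text
t: 20.85
ee_pos: [0.6624, -0.005, 0.0499]
eef_rot: [-2.957, -1.053, -0.002]
ft_force: [-0.7, -0.2, -0.4]
opening: 0.051
t 20.85 pos [ 0.6624 -0.005   0.0499] q [-0.11  1.01  0.09  1.57 -0.15  0.56 -0.82] f [-0.7 -0.2 -0.4] op 0.051
turn deg [-0.09 -0.11  0.11]
shift now [ 0.0001 -0.0031  0.0003] after turn [ 0.0001 -0.0031  0.0002]
```

View pics/w15.png

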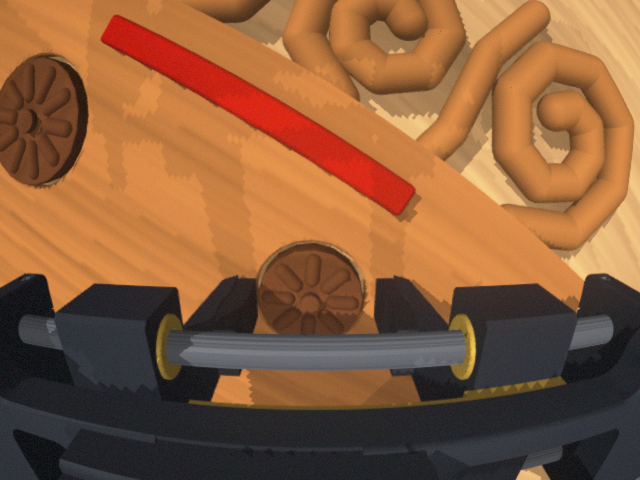

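It looks seated. I'll rise clear and check everything from above.

```bash
python3 -m jog '[[[0,0,0,0,0,-0.02,0.6],[0,0,0,0,0,-0.04,0.6],[0,0,0,-0.03,-0.01,-0.04,0.6],[0,0,0,-0.04,-0.02,-0.03,0.6],[0,0,0,-0.04,-0.02,-0.02,0.6],[0,0,0,-0.03,0,0,0.6],[0,0,0,0,0,0,0.6],[0,0,0,0,0,0,0.6]]]' 4; python3 - <<'E'
from h import *
plan(.6605,-.0025,.0497,-50.9)
p=camera_params('wrist');im=get_image('wrist')[:,:,::-1];cv2.imwrite('pics/w16.png',im)
a,_,_=ortho(im,p,0.028,0.5,0.76,-.15,.25);cv2.imwrite('pics/o16.png',a)
im=get_image('side')[:,:,::-1];cv2.imwrite('pics/s16.png',cv2.resize(im[170:350,260:500],None,fx=3.3,fy=3.3,interpolation=cv2.INTER_CUBIC))
im=get_image('scene')[:,:,::-1];cv2.imwrite('pics/sc16.png',cv2.resize(im[150:430,220:540],None,fx=2.1,fy=2.1,interpolation=cv2.INTER_CUBIC))
E
```

```text
t: 21.9
ee_pos: [0.5236, -0.0542, 0.2005]
eef_rot: [-2.957, -1.055, -0.006]
ft_force: [0.6, 0.6, -0.1]
opening: 0.0529
t 21.9 pos [ 0.5236 -0.0542  0.2005] q [-0.04  0.65  0.1   1.94 -0.12  0.56 -0.75] f [ 0.6  0.6 -0.1] op 0.0529
turn deg [-0.03 -0.25  0.17]
shift now [0.138  0.0467 0.1514] after turn [0.1388 0.0462 0.1508]
```

View pics/o16.png

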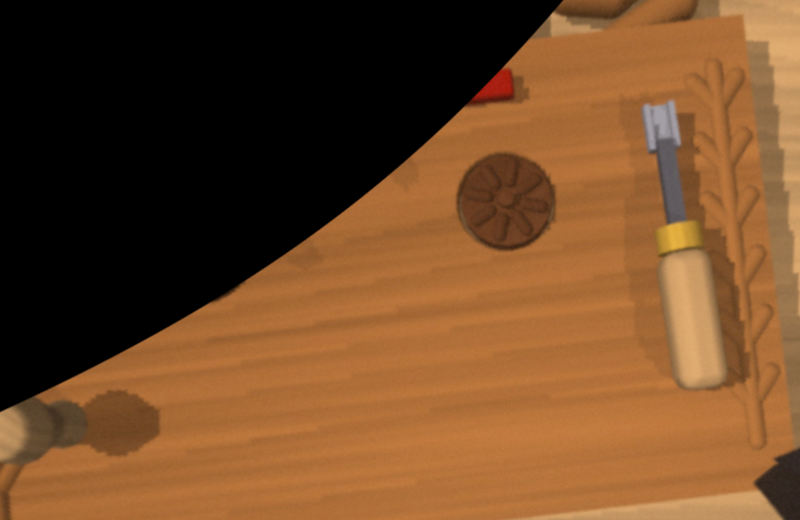

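View pics/s16.png

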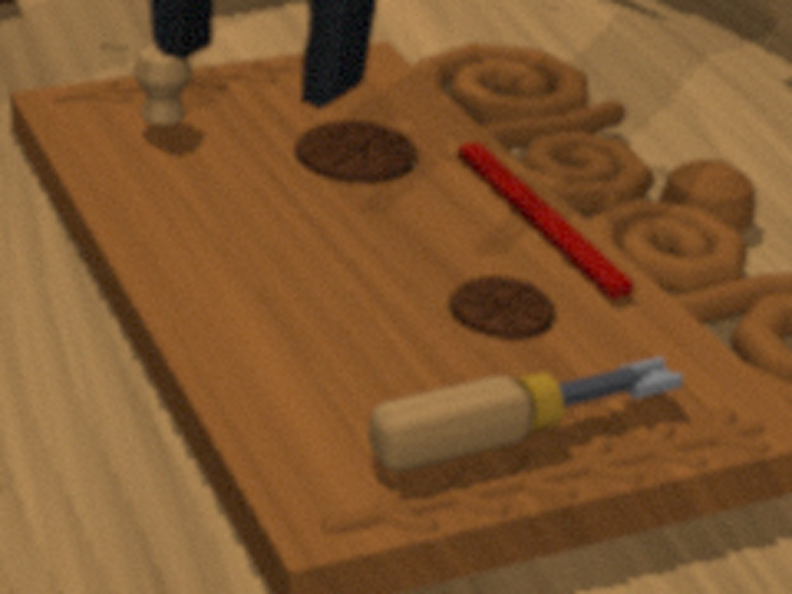

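View pics/sc16.png

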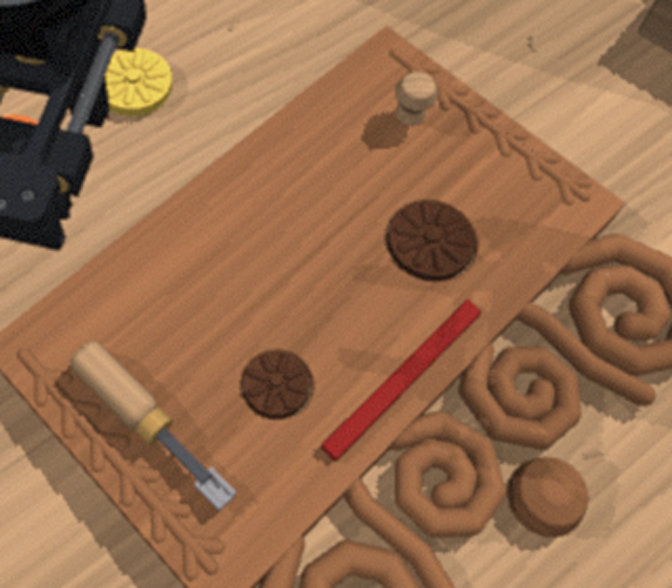

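Both are in. For one more check that the large one is flat, I'll take a close wrist view above it.

```bash
python3 -m jog '[[[0,0,0,0.04,-0.03,0,0.6],[0,0,0,0.04,-0.03,0,0.6],[0,0,0,0.03,-0.03,0,0.6],[0,0,0,0.01,-0.03,0.02,0.6],[0,0,0,0,0,0,0.6],[0,0,0,0,0,0,0.6]]]' 4; python3 - <<'E'
from h import *
plan(.6415,.1555,.2,-50.9)
p=camera_params('wrist');im=get_image('wrist')[:,:,::-1];cv2.imwrite('pics/w17.png',im)
a,_,_=ortho(im,p,0.028,0.6,0.70,.1,.22,.0002);cv2.imwrite('pics/o17.png',a)
b,_,_=ortho(im,p,0.028,0.61,0.71,-.06,.06,.0002);cv2.imwrite('pics/o17b.png',b)
E
```

```text
t: 22.8
ee_pos: [0.5398, 0.1132, 0.1802]
eef_rot: [-2.958, -1.054, -0.002]
ft_force: [1.0, -0.1, 0.4]
opening: 0.0532
t 22.8 pos [0.5398 0.1132 0.1802] q [-0.37  0.71  0.13  1.88 -0.17  0.56 -1.01] f [ 1.  -0.1  0.4] op 0.0532
turn deg [-0.04 -0.1   0.11]
shift now [ 0.1055  0.0315 -0.0196] after turn [ 0.1056  0.0313 -0.0198]
```

View pics/w17.png

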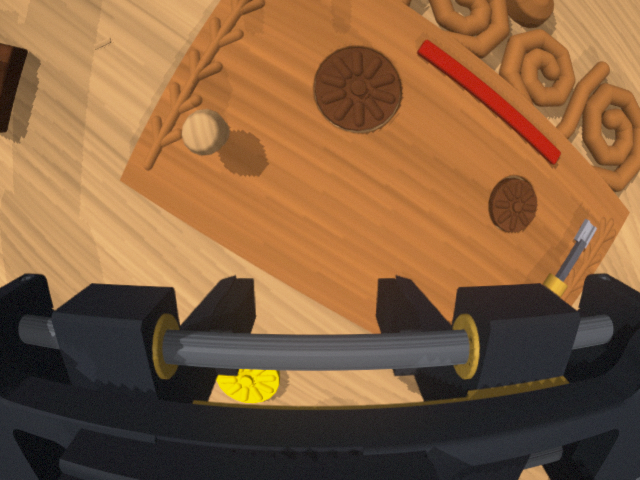

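View pics/o17.png

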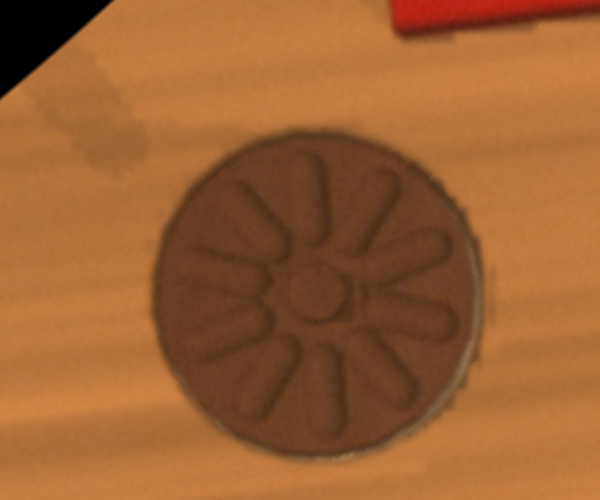

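At the z = 28 mm plane the large disc measures 64 mm, as it should if seated, with only a thin pale ring of play around it. Everything else is undisturbed, so I'm handing in.

```bash
python3 -c "
from cell import *
print(get_obs()['t'],sign_off())"
```

```text
the job is handed in; nothing more can be done
22.85 None
```

Both rosettes are in the recesses cut to their size and look flat. I handed in at t = 22.85 s. I slid each one across the face with the rear fingertip, jaws held loosely around it, until it dropped over the rim.

**Last checks:**
- **Large rosette:** it measured 64 mm across at the height a seated disc should have, with a thin even ring of play.
- **Small rosette:** it looked level in the wrist, side and scene pictures. I did not measure it separately.
- **Pencil, knob and gouge:** they look where they were at the start. The orange and yellow discs were not touched.

**What did not go cleanly:**
- **Possible lift of the large rosette:** I first closed the jaws lightly on the large rosette. When I took load off the arm, its height rose about 1.3 mm, so the disc may have been lifted by up to about 1 mm for around 0.2 s. I lowered it, let go, and only pushed after that.
- **Joint 7 at its stop:** a wrong guess about its turning direction ran it to its -2.66 rad stop, and the arm swung aside about 0.17 m up. The force reading showed no contact, and I backed out.

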